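# Jack up the tilting inspection plate and hold it

### The job

Clear the notched aluminium block away from in front of the tilting plate by putting it in the parts tray. Then stand the lever jack flat on the bench with its round saddle centred right under the plate's marked lift pad (the tongue with the raised ring on top, not the plain square ears), pump handle still up. Lift the plate only by working the jack: push the pump handle fully down with the gripper and finish while still holding it down with the plate raised, and leave the V-block, the collar and the caliper where they are.

Things in the scene. Friction and masses are not known exactly. Their poses are not given: they have to be found in the camera images.
- clevis_center (a point): Centre (half-way up, 20 mm above its underside) of the loose notched aluminium block, 60 (x) x 44 (y) x 40 (z) mm, U-shaped with two lugs; 0.15-0.3 kg. Grasp it from above across its 44 mm width (its y axis). It lies on the bench in the jack's way, centred 72-78 mm in front of the plate's lift rail.
- tray: Open square grey parts tray, 180 x 180 x 35 mm outside, 5 mm walls and floor, fixed to the bench; origin at the centre of its underside, z up. It stands to the left or the right of the work; the jack starts on the other side.
- jack_grip (a point): Centre of the jack's upright grey pump block, to grasp the loose jack by (36 mm wide across y, 44 mm along x, from 8 to 55 mm above the bench; this point is 31.5 mm up when the jack stands flat). x points along the jack to the saddle, whose axis is 60 mm ahead. The jack weighs about 1 kg; its base plate, 60 x 8 mm, reaches 90 mm ahead of and 135 mm behind this point.
- saddle_top (a point): Centre of the top of the jack's round saddle (32 mm diameter), 46 mm above the jack's underside with the handle up; it rises straight up by 30 mm with the full stroke of the handle. Below it is a 40 mm wide cylinder, 36 mm high.
- saddle: The jack's saddle disc, 32 mm diameter, 6 mm thick; origin at the centre of its underside. It does the lifting.
- paddle (a point): Centre of the top face of the black rubber paddle (34 x 34 x 8 mm) at the pump handle's end. Handle up: 107 mm behind the pump block's centre, 86 mm above the bench, face leaning 0.45 rad. Fully down: level, 118 mm behind, 46 mm above the bench.
- handle: The whole pump handle: a 12 mm wide steel bar with the paddle at its end; origin on its hinge pin, which lies level along the jack's y, 26 mm behind the pump block's centre and 42 mm above the bench. The paddle's centre is 92 mm from the pin, its top face 4 mm above the bar's middle line.
- pump_handle (a joint): Angle of the pump handle: 0 = fully up (as it starts, a spring brings it back up when let go), 0.45 rad = fully down at its stop. The full stroke raises the saddle 30 mm, in proportion; holding the paddle down with the plate on the saddle takes about 5 to 8 N; pushing on beyond the hard stop only raises the force.
- lift_point (a point): Lowest point of the steel dome (24 mm diameter) under the marked lift pad, 58 mm above the bench while the plate is down: the lowered saddle passes 12 mm beneath it. x points level towards the plate's hinge: the jack comes in from the front along this x, pointing the same way. Below is free bench up to 55 mm behind this point.
- lift_pad: The marked lift pad: a 40 mm wide tongue at the plate's front edge with a 28 mm raised ring on top straight above the lift point. Origin 15 mm above the lift point; the tongue reaches 22 mm to its front, top 79 mm (ring 86 mm) above the bench. Clamped up to 25 mm off the edge's middle. Plain square ears lie 78 mm either side of that middle.
- plate_edge (a point): Middle of the top front edge of the steel tilting plate (155 x 190 x 14 mm, top 80 mm above the bench while down), which is hinged at its far edge, 165 mm behind this point, on a fixed stand; a part clamped on it stands up to 155 mm above the bench, from 55 mm behind the edge. The jack's full stroke raises the lift point about 18 mm. x points to the hinge.
- v_block: Loose steel V-block, 50 x 60 x 40 mm, standing on the bench; origin at the centre of its underside. Leave alone.
- collar: Loose dark steel shaft collar, a ring 56 mm across and 22 mm high; origin at the centre of its underside. Leave alone.
- caliper: Loose caliper lying along its x on the bench, 210 mm long, up to 12 mm high; origin under the middle of its beam. Leave alone.

How it is judged:
By the outcome, as a careful person would: the job done as asked, in the order asked, and still so for the second after the job is handed in, while the arm keeps its last pose, push and grip.
It also fails if it takes over 72 s, if anything falls off the work surface, if the arm or the gripper's body presses on something with over 40 N, if the wrist force passes 120 N, or if a joint passes its speed limit or range.

### The arm

A 6-joint arm with a two-finger parallel gripper is mounted at the origin on the work surface. World frame = base frame: x ahead of the robot, y to its left, z up, the work surface at z = 0. Lengths are in m, angles in rad, forces in N, time in s.
With the tool pointing down it reaches from about 0.3 to 0.875 m from the base axis. Payload 6.4 kg.
Tool frame: the origin (TCP) lies at the very end of the fingers, on their centre line; the grasp point (between the pads) lies 19 mm behind it; z points along the fingers, y is the line along which they close (so a half turn about z gives the same grasp; the last joint's range is limited). The gripper opens to 88 mm and grips with 3 to 60 N. Pads are 18 mm wide; open, the fingers measure 123 mm over their backs; the gripper's body (75 mm by 187 mm) begins 45 mm behind the grasp point.
Start: joints at [-1.374, 0.181, 1.607, -0, 1.354, -0.206], TCP at [0.225, -0.529, 0.239] pointing down, gripper open.
Joint ranges: [-2.99, 2.99], [-0.89, 2.07], [0.3, 2.58], [-1.14, 4.28], [0, 2.63], [-3.12, 3.12]. Speed limits (rad/s): [2.57, 2.57, 3.01, 3.14, 3.14, 3.14].

### API

Orientations are given as a unit quaternion [w, x, y, z].
In Python, from bench import bot, cams gives the robot as it stands. The module is installed in compiled form; this text tells all that it offers.
- The arm moves only by the tool send_rows, never from a script. Its argument "plan" is a list of rows, each a list of 2 entries, a list of its own where there are three numbers: the shift along the tool's x, y, z in units of 2 cm (1.0 is 2 cm), then the turn, a rotation vector about the tool's x, y, z in units of 1.5 rad (1.0 is 1.5 rad). A call has 1 to 8 rows; each row shifts and turns the commanded pose from where the row before left it, along the tool's axes as they then stand; what a row does not reach is not made up. A row lasts 1/8 s, in which the tool goes at most 62.5 mm and 10.7 degrees, less where a joint would pass 70% of its speed; a pose out of reach is approached as far as the arm can. A call with a number of a shift or a turn outside -1 to 1 is refused whole. A call with a gripper value outside its range is refused whole. "gripper" is the opening, from -1 (shut) to 1 (fully open), set as the call begins (left out, the last holds). The fingers move at their own pace and stop on an object; "squeeze" is the grip in N (left out, the last holds). Time passes only in rows, so rows that do not move let the fingers close. It gives the time, the measured TCP pose, the force, the opening and the grip force at its end, in the units of the state.
- bot.observe(): the state, without advancing time (a new reading comes with each control period).
- cams.get_image(name): name is "side" or "top"; returns a dict with "image" (420x560x3 uint8, red, green, blue), "fx", "fy", "cx", "cy" (pixels), "cam_to_world" (4x4, takes a point from camera to world coordinates). Camera axes: x right, y down, z forward; pixel columns grow to the right and rows downward; lengths in m; the calibration is good to about 2 mm. A picture is of the moment at which its call begins. There is no depth.
- bot.job_done(): hands the job in; it is judged then, once.
The state is a dict: "time": time; "qpos": joint angles; "qvel": joint speeds; "tau": joint torques, N m; "tool_pos": TCP position; "tool_rot": TCP orientation; "ft_force": force on the tool from outside, world axes, zero at the start; "torque": the same for the moment, N m; "finger_gap": opening from 0.0 (shut) to 1.0 (fully open); "gripper_force": force on a finger pad.
Only numpy, scipy, OpenCV 4.12 (cv2) and the standard library are available. Lean on these libraries where they do the work, as an engineer would, in place of code of your own. Each camera call takes 0.05 s, during which the arm holds its last target. There are 200 camera calls.

## Working session

There is one attempt and no reset: what is moved stays moved. The work goes in short steps, Python scripts to look and compute and a tool call to move; the robot and the scene stay as the last step left them, time stands still between calls to the robot, and variables do not carry over. Pictures are saved under pics/ and viewed, at most 12 in all, crops included, and the job is handed in when it is done.

Besides the shell and the picture viewer there is one more tool, called after "Call:" by a JSON object that holds its "api" and its "payload". send_rows: Moves the arm, as the interface text tells. Shifts and turns lie within -1 to 1; 1 stands for 2 cm of shift or 1.5 rad of turn. Its arguments: {"type":"object","properties":{"plan":{"type":"array"},"gripper":{"type":"number"},"squeeze":{"type":"number"}},"required":["plan"]}

```bash
mkdir -p pics
python3 - <<'E'
from bench import bot,cams
import cv2,numpy as np,pickle
o=bot.observe();print(o)
for n in("top","side"):
    d=cams.get_image(n);cv2.imwrite(f"pics/{n}0.png",d["image"][:,:,::-1]);pickle.dump(d,open(f"pics/{n}0.pkl","wb"))
    print(n,d["fx"],d["fy"],d["cx"],d["cy"],np.round(d["cam_to_world"],4).tolist())
E
```

```text
{'time': 0.0, 'qpos': array([-1.37429384e+00,  1.81538593e-01,  1.60798114e+00,  1.78799161e-05,
        1.35378941e+00, -2.06311298e-01]), 'qvel': array([-6.03758426e-04,  9.08570295e-05,  8.14844986e-04,  3.12905883e-04,
        1.34343825e-03, -8.11018492e-04]), 'tau': array([-2.64690374e-03, -4.33861113e+01, -3.41856837e+01,  7.01194466e-02,
        3.82967200e-02, -1.23743466e-04]), 'tool_pos': array([ 0.22531599, -0.5284484 ,  0.23782449]), 'tool_rot': array([-8.58191604e-04,  9.79786127e-01,  2.00046015e-01,  1.29376854e-05]), 'ft_force': array([ 0.02802132,  0.67202239, -0.37332621]), 'torque': array([ 0.01808399, -0.06366201, -0.04265027]), 'gripper_force': 0.0, 'finger_gap': 0.9991909040686189}
top 492.1793079621839 492.1793079621839 269.6052588622064 205.40029559854855 [[-0.0337, -0.9796, 0.1979, 0.2416], [-0.9994, 0.0341, -0.0015, -0.077], [-0.0053, -0.1978, -0.9802, 1.4872], [0.0, 0.0, 0.0, 1.0]]
side 437.4500613816296 437.4500613816296 273.3572115656017 206.810387154584 [[-0.9775, -0.1284, 0.1671, 0.3339], [-0.2108, 0.6066, -0.7665, 0.8588], [-0.0029, -0.7845, -0.6201, 0.8568], [0.0, 0.0, 0.0, 1.0]]
```

View pics/top0.png

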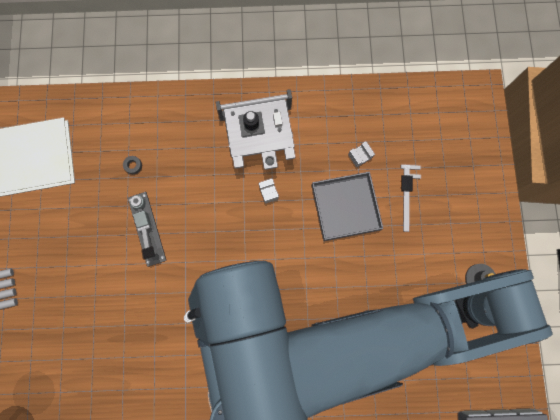

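View pics/side0.png

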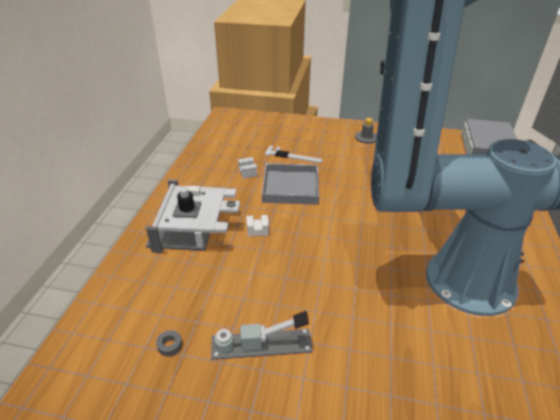

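The top view shows the plate at (259,130), with its ringed pad at (269,160). The block is at (269,191), the tray at (347,207), and the jack runs from its saddle at (137,202) to its paddle at (149,253). The V-block is at (362,154), the caliper at (407,195) and the collar at (132,165). The side view agrees. I'll enlarge both views for measuring.

```bash
cat > h.py <<'E'
import numpy as np,cv2,pickle
from bench import bot,cams
def grab(n,tag):
    d=cams.get_image(n);pickle.dump(d,open(f"pics/{n}{tag}.pkl","wb"));return d
def load(n,tag): return pickle.load(open(f"pics/{n}{tag}.pkl","rb"))
def ray(d,p):
    M=d["cam_to_world"];v=M[:3,:3]@np.array([(p[0]-d["cx"])/d["fx"],(p[1]-d["cy"])/d["fy"],1]);return M[:3,3],v
def on(d,p,z):
    o,v=ray(d,p);return o+v*(z-o[2])/v[2]
def proj(d,P):
    M=d["cam_to_world"];c=M[:3,:3].T@(np.array(P)-M[:3,3]);return np.array([d["fx"]*c[0]/c[2]+d["cx"],d["fy"]*c[1]/c[2]+d["cy"]])
def tri(d1,p1,d2,p2):
    A=[];b=[]
    for d,p in((d1,p1),(d2,p2)):
        o,v=ray(d,p);v=v/np.linalg.norm(v);Q=np.eye(3)-np.outer(v,v);A.append(Q);b.append(Q@o)
    return np.linalg.lstsq(np.vstack(A),np.hstack(b),rcond=None)[0]
def crop(d,x,y,w,h,s):
    im=cv2.resize(d["image"][y:y+h,x:x+w,::-1],None,fx=s,fy=s,interpolation=cv2.INTER_CUBIC)
    for k in range(0,w,10): 
        cv2.line(im,(k*s,0),(k*s,6),(0,0,255),1); cv2.putText(im,str(x+k),(k*s,16),0,.33,(0,255,255),1)
    for k in range(0,h,10):
        cv2.line(im,(0,k*s),(6,k*s),(0,0,255),1); cv2.putText(im,str(y+k),(8,k*s+4),0,.33,(0,255,255),1)
    return im
E
python3 - <<'E'
from h import *
t=load("top",0);s=load("side",0)
a=crop(t,210,85,95,120,5);b=crop(t,115,185,62,84,5)
b=cv2.copyMakeBorder(b,0,a.shape[0]-b.shape[0],0,0,0)
cv2.imwrite("pics/c1.png",np.hstack([a,b]))
a=crop(s,145,175,130,80,6)[:, :780];cv2.imwrite("pics/c2.png",a)
b=crop(s,205,305,115,55,6);cv2.imwrite("pics/c3.png",b)
E
```

```text
(no output)
```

View pics/c1.png

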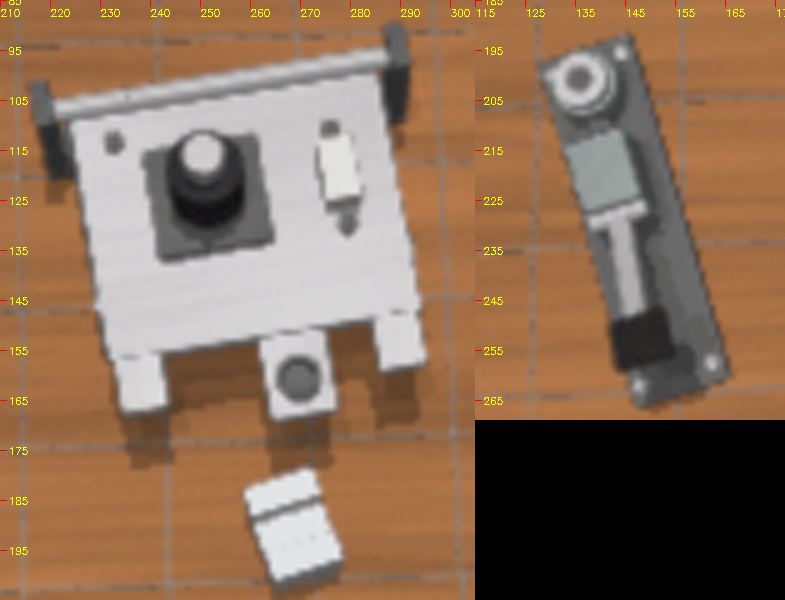

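View pics/c2.png

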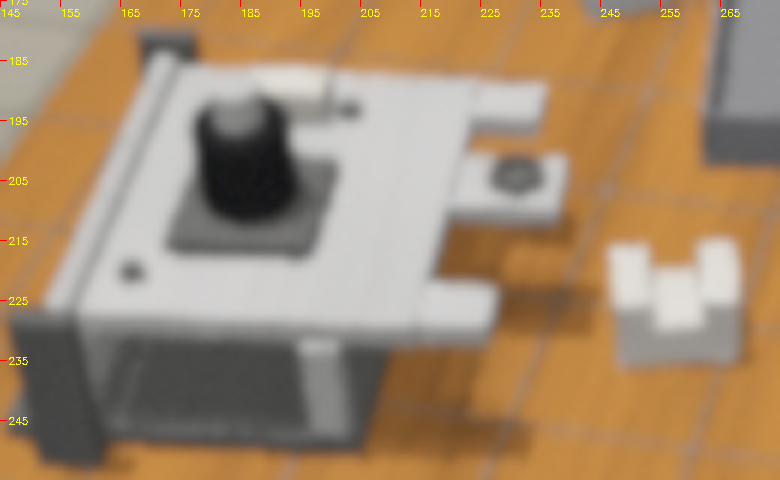

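View pics/c3.png

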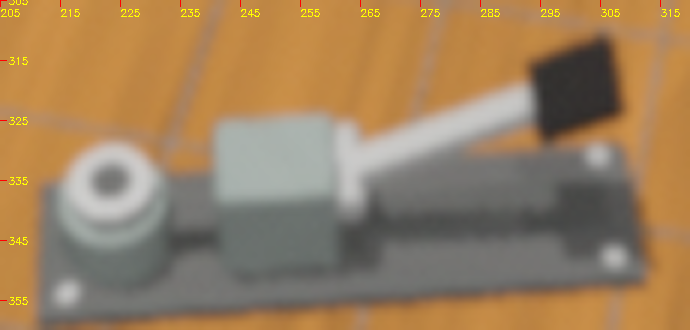

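The enlargements show these pixel positions (top / side view):
- Ring: (269.8,161) / (231.2,204)
- Saddle: (135.8,200.6) / (223.7,335.2)
- Pump block top: about (141.2,219.4) / (250.8,331.5)
- Paddle: (148.4,253)
- Block top: centre (268.8,190)

Run:
```python
from h import *
np.set_printoptions(precision=4,suppress=True)
t=load("top",0);s=load("side",0)
A=lambda x,y:(210+(x+.0)/5-.4,85+y/5-.4); B=lambda x,y:(115+(x-475)/5-.4,185+y/5-.4)
S=lambda x,y:(145+x/6-.4,175+y/6-.4); J=lambda x,y:(205+x/6-.4,305+y/6-.4)
ang=lambda p,q:np.arctan2(*(q-p)[[1,0]])
for n,p,q,z in(("ring",A(299,380),S(517,174),.086),("saddle",B(579,78),J(112,181),.046),("pump",B(606,172),J(275,159),.055),("paddle",B(643,340),J(577,88),.086)):
    print(n,tri(t,p,s,q),"top",on(t,p,z),"side",on(s,q,z))
c=[on(t,A(*p),.08) for p in((72,122),(107,358),(420,312),(383,70))];print("plate",c,ang(c[1],c[0]),ang(c[2],c[3]),ang(c[2],c[1])-np.pi/2,"edge mid",(c[1]+c[2])/2)
c=[on(t,B(*p),.008) for p in((540,66),(630,35),(732,376),(647,408))];print("base ctr",sum(c)/4,ang(c[3],c[0]),ang(c[2],c[1]))
c=[on(t,A(*p),.04) for p in((245,490),(315,468),(343,553),(271,577))];print("block",sum(c)/4,ang(c[3],c[0]),ang(c[2],c[1]),ang(c[1],c[0])-np.pi/2,ang(c[2],c[3])-np.pi/2,[np.linalg.norm(c[i]-c[i-1]) for i in range(4)])
c=[on(s,S(*p),0) for p in((620,366),(738,362))];print("block base",c,ang(c[1],c[0]))
# ears as check
print("ears",on(t,A(142,385),.08),on(t,A(400,343),.08))
im=t["image"].astype(int)
c=[on(t,p,.035) for p in((312,184),(369,174),(382,230),(323,240))];print("tray",c,sum(c)/4)
print("collar",on(t,(132,165),.022))
```

```text
ring [ 0.662  -0.0829  0.0859] top [ 0.6596 -0.0831  0.086 ] side [ 0.6644 -0.0833  0.086 ]
saddle [0.5626 0.3216 0.0492] top [0.5624 0.3224 0.046 ] side [0.5645 0.3194 0.046 ]
pump [0.5052 0.3033 0.0536] top [0.503  0.3027 0.055 ] side [0.5069 0.304  0.055 ]
paddle [0.401  0.2722 0.0837] top [0.3992 0.2716 0.086 ] side [0.4022 0.2738 0.086 ]
plate [array([0.8291, 0.0493, 0.08  ]), array([0.6791, 0.0307, 0.08  ]), array([ 0.7011, -0.1568,  0.08  ]), array([ 0.856 , -0.1409,  0.08  ])] 0.12299791857432188 0.10203555615848325 0.11684413968396834 edge mid [ 0.6901 -0.063   0.08  ]
base ctr [0.482  0.2961 0.008 ] 0.3147115049167656 0.29558526717736716
block [ 0.5845 -0.077   0.04  ] 0.25275816346375096 0.2741486234109981 0.27849812087437154 0.2939796672615891 [np.float64(0.05618187788365274), np.float64(0.04456668794124943), np.float64(0.055455122554574875), np.float64(0.04577693200810638)]
block base [array([ 0.6089, -0.0527, -0.    ]), array([ 0.5534, -0.0674,  0.    ])] 0.25963019015784244
ears [0.6616 0.0102 0.08  ] [ 0.6822 -0.144   0.08  ]
tray [array([ 0.5965, -0.2101,  0.035 ]), array([ 0.6218, -0.3851,  0.035 ]), array([ 0.4485, -0.411 ,  0.035 ]), array([ 0.4246, -0.234 ,  0.035 ])] [ 0.5229 -0.31    0.035 ]
collar [0.6796 0.3418 0.022 ]
```

```bash
cat > go.py <<'E'
import sys
from h import *
from scipy.spatial.transform import Rotation as R
np.set_printoptions(precision=3,suppress=True)
def to(x,y,z,yaw):
    o=bot.observe();q=o["tool_rot"];r=R.from_quat([q[1],q[2],q[3],q[0]])
    X=np.array([np.cos(yaw),np.sin(yaw),0]);Z=np.array([0,0,-1.]);g=np.column_stack([X,np.cross(Z,X),Z])
    d=np.array([x,y,z])-o["tool_pos"]
    print("turn units",(r.inv()*R.from_matrix(g)).as_rotvec()/1.5,"shift units after turn",g.T@d/.02,"t",o["time"],"f",o["ft_force"],"gap",o["finger_gap"],o["gripper_force"])
if __name__=="__main__": to(*map(float,sys.argv[1:5]))
E
python3 go.py .586 -.079 .10 .27
```

```text
turn units [-0.001 -0.     0.089] shift units after turn [ 23.376 -16.851   6.897] t 0.1 f [-0.094  0.342  0.371] gap 0.9981950984171789 0.0
```

Call:
{"api": "send_rows", "payload": {"plan": [[[0,0,0],[0,0,0.089]],[[0.97,-0.7,0],[0,0,0]],[[0.97,-0.7,0],[0,0,0]],[[0.97,-0.7,0],[0,0,0]],[[0.97,-0.7,0],[0,0,0]],[[0.97,-0.7,0],[0,0,0]],[[0.97,-0.7,0],[0,0,0]],[[0.97,-0.7,0],[0,0,0]]], "gripper": 1, "squeeze": 40}}

```text
time: 1.1
tool_pos: [0.3315, -0.3964, 0.2388]
tool_rot: [0.0, 0.991, 0.135, 0.0]
ft_force: [-0.5, 0.4, 0.1]
finger_gap: 1.001
gripper_force: 0.0
```

Call:
{"api": "send_rows", "payload": {"plan": [[[0.97,-0.7,0],[0,0,0]],[[0.97,-0.7,0],[0,0,0]],[[0.97,-0.7,0],[0,0,0]],[[0.97,-0.7,0],[0,0,0]],[[0.97,-0.7,0.2],[0,0,0]],[[0.97,-0.7,0.2],[0,0,0]],[[0.97,-0.7,0.2],[0,0,0]],[[0.97,-0.7,0.2],[0,0,0]]]}}

```text
time: 2.1
tool_pos: [0.4508, -0.247, 0.2227]
tool_rot: [0.0, 0.991, 0.135, 0.0]
ft_force: [0.5, 0.0, -0.0]
finger_gap: 1.001
gripper_force: 0.0
```

Call:
{"api": "send_rows", "payload": {"plan": [[[0.97,-0.7,0.5],[0,0,0]],[[0.97,-0.7,0.5],[0,0,0]],[[0.97,-0.7,0.5],[0,0,0]],[[0.97,-0.7,0.5],[0,0,0]],[[0.97,-0.7,0.5],[0,0,0]],[[0.97,-0.7,0.5],[0,0,0]],[[0.97,-0.7,0.5],[0,0,0]],[[0.97,-0.7,0.5],[0,0,0]]]}}

```text
time: 3.1
tool_pos: [0.5702, -0.0976, 0.1426]
tool_rot: [0.0, 0.991, 0.135, 0.0]
ft_force: [-0.2, 0.0, -0.3]
finger_gap: 0.998
gripper_force: 0.0
```

```bash
python3 go.py .586 -.079 .006 .27
```

```text
turn units [ 0.    -0.     0.001] shift units after turn [ 1.011 -0.685  6.832] t 3.1 f [-0.232  0.009 -0.275] gap 0.9977800836353233 0.0
```

Call:
{"api": "send_rows", "payload": {"plan": [[[1,-0.68,0.83],[0,0,0]],[[0,0,1],[0,0,0]],[[0,0,1],[0,0,0]],[[0,0,1],[0,0,0]],[[0,0,1],[0,0,0]],[[0,0,1],[0,0,0]],[[0,0,0.6],[0,0,0]],[[0,0,0.4],[0,0,0]]]}}

```text
time: 4.1
tool_pos: [0.5854, -0.0815, 0.0052]
tool_rot: [-0.0, 0.991, 0.134, -0.0]
ft_force: [1.4, 0.4, 0.9]
finger_gap: 0.999
gripper_force: 0.0
```

Call:
{"api": "send_rows", "payload": {"plan": [[[0,0,0],[0,0,0]],[[0,0,0],[0,0,0]],[[0,0,0],[0,0,0]],[[0,0,0],[0,0,0]],[[0,0,0],[0,0,0]],[[0,0,0],[0,0,0]]], "gripper": -1, "squeeze": 30}}

```text
time: 4.85
tool_pos: [0.5857, -0.0811, 0.0065]
tool_rot: [-0.0, 0.991, 0.134, 0.0]
ft_force: [-1.5, 3.8, 5.1]
finger_gap: 0.495
gripper_force: 30.0
```

```bash
python3 go.py .525 -.310 .1 .14
```

```text
turn units [-0.    -0.     0.086] shift units after turn [-4.601 10.909 -4.674] t 4.85 f [-1.501  3.759  5.062] gap 0.49486130172290105 29.97951672412455
```

Gripped at a gap of 0.495, about 44 mm. Next I lift it and carry it to the tray.

Call:
{"api": "send_rows", "payload": {"plan": [[[0,0,-0.8],[0,0,0]],[[0,0,-1],[0,0,0]],[[0,0,-1],[0,0,0]],[[0,0,-1],[0,0,0.086]],[[-0.3,0.9,-0.5],[0,0,0]],[[-0.4,1,0],[0,0,0]],[[-0.4,1,0],[0,0,0]],[[-0.4,1,0],[0,0,0]]]}}

```text
time: 5.85
tool_pos: [0.5655, -0.1647, 0.0912]
tool_rot: [-0.0, 0.998, 0.07, -0.001]
ft_force: [0.9, 0.1, -2.5]
finger_gap: 0.498
gripper_force: 30.0
```

Call:
{"api": "send_rows", "payload": {"plan": [[[-0.4,1,0],[0,0,0]],[[-0.4,1,0],[0,0,0]],[[-0.4,1,0],[0,0,0]],[[-0.4,1,0],[0,0,0]],[[-0.4,1,0],[0,0,0]],[[-0.4,1,0],[0,0,0]],[[-0.4,1,0],[0,0,0]],[[0,0,0],[0,0,0]]]}}

```text
time: 6.85
tool_pos: [0.5304, -0.3113, 0.0922]
tool_rot: [0.0, 0.998, 0.069, 0.0]
ft_force: [0.2, 0.0, -2.5]
finger_gap: 0.497
gripper_force: 30.0
```

```bash
python3 go.py .525 -.310 .014 .14
```

```text
turn units [ 0.    -0.    -0.001] shift units after turn [-0.261 -0.101  3.909] t 6.85 f [ 0.16   0.028 -2.538] gap 0.49675904365656703 29.979881951585412
```

Call:
{"api": "send_rows", "payload": {"plan": [[[-0.26,-0.1,0.8],[0,0,0]],[[0,0,0.9],[0,0,0]],[[0,0,0.9],[0,0,0]],[[0,0,0.7],[0,0,0]],[[0,0,0.4],[0,0,0]],[[0,0,0.22],[0,0,0]],[[0,0,0],[0,0,0]]]}}

```text
time: 7.72
tool_pos: [0.5255, -0.3081, 0.0137]
tool_rot: [0.0, 0.998, 0.07, 0.0]
ft_force: [0.5, 0.1, -1.0]
finger_gap: 0.497
gripper_force: 30.0
```

Call:
{"api": "send_rows", "payload": {"plan": [[[0,0,0],[0,0,0]],[[0,0,0],[0,0,0]],[[0,0,0],[0,0,0]],[[0,0,-0.5],[0,0,0]],[[0,0,-1],[0,0,0]],[[0,0,-1],[0,0,0]],[[0,0,-1],[0,0,0]],[[0,0,-1],[0,0,0]]], "gripper": 0.5}}

```text
time: 8.72
tool_pos: [0.5257, -0.3083, 0.1058]
tool_rot: [0.0, 0.998, 0.07, 0.0]
ft_force: [-0.3, 0.1, -0.1]
finger_gap: 0.746
gripper_force: 0.0
```

```bash
python3 go.py .500 .302 .12 .305
python3 - <<'E'
from h import *
d=grab("side",1)
cv2.imwrite("pics/s1.png",crop(d,140,140,200,100,4))
E
```

```text
turn units [ 0.001 -0.    -0.11 ] shift units after turn [  7.939 -29.492  -0.712] t 8.725 f [-0.251  0.146 -0.068] gap 0.7460621407733433 0.0
```

View pics/s1.png

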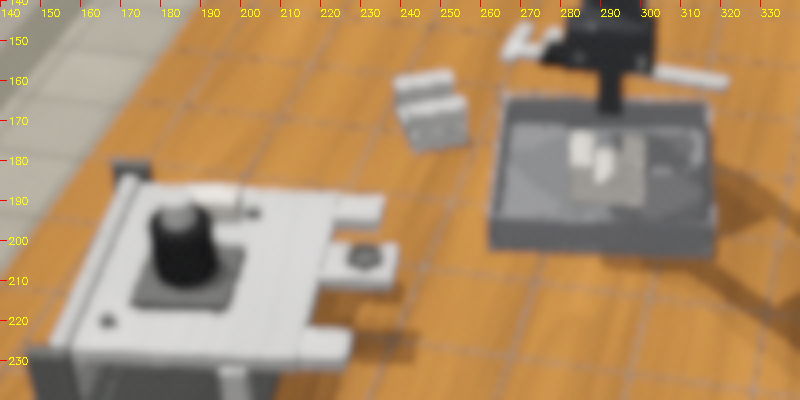

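The block lies in the tray at (292,180). Next is the jack.

Call:
{"api": "send_rows", "payload": {"plan": [[[0,0,-0.7],[0,0,-0.11]],[[0.26,-0.98,0],[0,0,0]],[[0.26,-0.98,0],[0,0,0]],[[0.26,-0.98,0],[0,0,0]],[[0.26,-0.98,0],[0,0,0]],[[0.26,-0.98,0],[0,0,0]],[[0.26,-0.98,0],[0,0,0]],[[0.26,-0.98,0],[0,0,0]]]}}

```text
time: 9.78
tool_pos: [0.5188, -0.1649, 0.1177]
tool_rot: [-0.0, 0.988, 0.152, 0.0]
ft_force: [-0.9, -0.2, -0.1]
finger_gap: 0.748
gripper_force: 0.0
```

Call:
{"api": "send_rows", "payload": {"plan": [[[0.26,-0.98,0],[0,0,0]],[[0.26,-0.98,0],[0,0,0]],[[0.26,-0.98,0],[0,0,0]],[[0.26,-0.98,0],[0,0,0]],[[0.26,-0.98,0],[0,0,0]],[[0.26,-0.98,0],[0,0,0]],[[0.26,-0.98,0],[0,0,0]],[[0.26,-0.98,0],[0,0,0]]]}}

```text
time: 10.78
tool_pos: [0.5113, -0.0029, 0.1177]
tool_rot: [0.0, 0.988, 0.152, 0.0]
ft_force: [0.6, -0.1, 0.4]
finger_gap: 0.753
gripper_force: 0.0
```

Call:
{"api": "send_rows", "payload": {"plan": [[[0.26,-0.98,0],[0,0,0]],[[0.26,-0.98,0],[0,0,0]],[[0.26,-0.98,0],[0,0,0]],[[0.26,-0.98,0],[0,0,0]],[[0.26,-0.98,0],[0,0,0]],[[0.26,-0.98,0],[0,0,0]],[[0.26,-0.98,0],[0,0,0]],[[0.26,-0.98,0],[0,0,0]]]}}

```text
time: 11.78
tool_pos: [0.5037, 0.1592, 0.1177]
tool_rot: [0.0, 0.988, 0.152, 0.0]
ft_force: [0.2, 0.8, 0.1]
finger_gap: 0.751
gripper_force: 0.0
```

Call:
{"api": "send_rows", "payload": {"plan": [[[0.26,-0.98,0],[0,0,0]],[[0.26,-0.98,0],[0,0,0]],[[0.26,-0.98,0],[0,0,0]],[[0.26,-0.98,0],[0,0,0]],[[0.26,-0.98,0],[0,0,0]],[[0.26,-0.98,0],[0,0,0]],[[0.26,-0.98,0],[0,0,0]],[[0,0,0],[0,0,0]]]}}

```text
time: 12.78
tool_pos: [0.4973, 0.3011, 0.1177]
tool_rot: [-0.0, 0.988, 0.153, 0.0]
ft_force: [-0.6, -0.3, -0.1]
finger_gap: 0.75
gripper_force: 0.0
```

```bash
python3 go.py .500 .302 .023 .305
```

```text
turn units [-0.    -0.     0.002] shift units after turn [ 0.145 -0.003  4.733] t 12.775 f [-0.631 -0.279 -0.098] gap 0.7496306140528576 0.0
```

Call:
{"api": "send_rows", "payload": {"plan": [[[0.15,0,0.73],[0,0,0]],[[0,0,1],[0,0,0]],[[0,0,1],[0,0,0]],[[0,0,0.9],[0,0,0]],[[0,0,0.7],[0,0,0]],[[0,0,0.4],[0,0,0]],[[0,0,0],[0,0,0]]]}}

```text
time: 13.65
tool_pos: [0.5001, 0.3004, 0.0225]
tool_rot: [0.0, 0.988, 0.152, -0.0]
ft_force: [0.3, 0.5, 0.0]
finger_gap: 0.747
gripper_force: 0.0
```

Call:
{"api": "send_rows", "payload": {"plan": [[[0,0,0],[0,0,0]],[[0,0,0],[0,0,0]],[[0,0,0],[0,0,0]],[[0,0,0],[0,0,0]],[[0,0,0],[0,0,0]],[[0,0,0],[0,0,0]]], "gripper": -1, "squeeze": 55}}

```text
time: 14.4
tool_pos: [0.5005, 0.3013, 0.0236]
tool_rot: [-0.001, 0.988, 0.152, 0.0]
ft_force: [-1.5, 4.9, 4.2]
finger_gap: 0.404
gripper_force: 55.0
```

Call:
{"api": "send_rows", "payload": {"plan": [[[0,0,-0.4],[0,0,0]],[[0,0,-0.4],[0,0,0]],[[0,0,-0.4],[0,0,0]],[[0,0,-0.4],[0,0,0]],[[0,0,0],[0,0,0]]]}}

```text
time: 15.02
tool_pos: [0.501, 0.3007, 0.0561]
tool_rot: [-0.0, 0.988, 0.152, 0.001]
ft_force: [0.3, -0.6, -10.5]
finger_gap: 0.401
gripper_force: 54.9
```

```bash
python3 go.py .45 .28 .055 .305
python3 - <<'E'
from h import *
t=grab("top",2);s=grab("side",2)
a=crop(t,105,180,90,95,4);b=crop(s,190,275,105,85,4)
m=max(a.shape[0],b.shape[0])
f=lambda i:cv2.copyMakeBorder(i,0,m-i.shape[0],0,0,0)
cv2.imwrite("pics/c4.png",np.hstack([f(a),f(b)]))
E
```

```text
turn units [-0.    -0.001  0.   ] shift units after turn [-2.745  0.22   0.054] t 15.025 f [  0.276  -0.609 -10.46 ] gap 0.4009288724927837 54.9333225376904
```

View pics/c4.png

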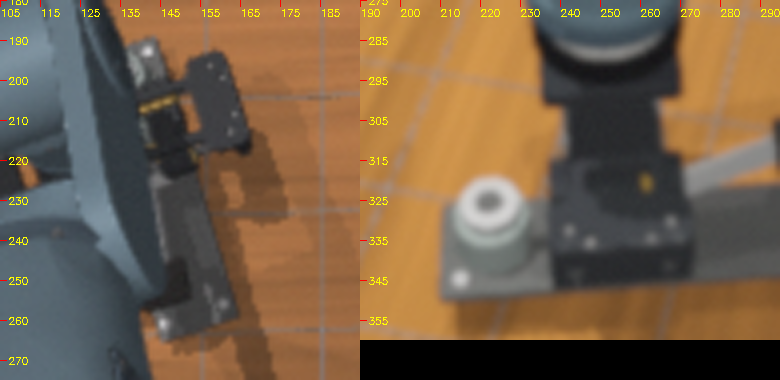

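The jack is gripped and lifted level; its saddle is at (222,325) in the side view. Now I compute the move to staging 120 mm in front of the target.

```bash
python3 go.py .478 -.104 .056 .115
python3 - <<'E'
from h import *
s=load("side",2);print(on(s,(190+128/4-.4,275+201/4-.4),.0785))
E
```

```text
turn units [ 0.    -0.     0.127] shift units after turn [-3.428 19.961 -0.042] t 15.125 f [ 0.17   0.479 -9.686] gap 0.3990697854771545 54.933302477002144
[0.56618608 0.31779463 0.0785    ]
```

Call:
{"api": "send_rows", "payload": {"plan": [[[0,0,0],[0,0,0.064]],[[0,0,0],[0,0,0.063]],[[-0.5,0.4,0],[0,0,0]],[[-0.5,0.8,0],[0,0,0]],[[-0.5,1,0],[0,0,0]],[[-0.5,1,0],[0,0,0]],[[-0.5,1,0],[0,0,0]],[[-0.5,1,0],[0,0,0]]]}}

```text
time: 16.12
tool_pos: [0.4514, 0.1892, 0.0549]
tool_rot: [0.0, 0.998, 0.059, -0.0]
ft_force: [-0.7, -1.1, -9.2]
finger_gap: 0.402
gripper_force: 54.9
```

Call:
{"api": "send_rows", "payload": {"plan": [[[-0.4,1,0],[0,0,0]],[[0,1,0],[0,0,0]],[[0,1,0],[0,0,0]],[[0,1,0],[0,0,0]],[[0,1,0],[0,0,0]],[[0,1,0],[0,0,0]],[[0,1,0],[0,0,0]],[[0,1,0],[0,0,0]]]}}

```text
time: 17.12
tool_pos: [0.4621, 0.0297, 0.0551]
tool_rot: [0.0, 0.998, 0.059, -0.0]
ft_force: [-0.1, -0.0, -9.2]
finger_gap: 0.401
gripper_force: 54.9
```

Call:
{"api": "send_rows", "payload": {"plan": [[[0,1,0],[0,0,0]],[[0,1,0],[0,0,0]],[[0,1,0],[0,0,0]],[[0,1,0],[0,0,0]],[[0,0.8,0],[0,0,0]],[[0,0.7,0],[0,0,0]],[[0,0.2,0],[0,0,0]],[[0,0,0],[0,0,0]]]}}

```text
time: 18.12
tool_pos: [0.4759, -0.0827, 0.055]
tool_rot: [-0.0, 0.998, 0.057, -0.0]
ft_force: [0.5, -0.3, -9.3]
finger_gap: 0.403
gripper_force: 54.9
```

```bash
python3 go.py .478 -.104 .027 .115;python3 go.py .5974 -.0905 .027 .115
python3 - <<'E'
from h import *
s=grab("side",3)
cv2.imwrite("pics/s3.png",crop(s,185,160,155,110,5))
E
```

```text
turn units [-0.  0. -0.] shift units after turn [-0.017  1.071  1.4  ] t 18.125 f [ 0.545 -0.349 -9.261] gap 0.4032125182361422 54.93287717923522
turn units [-0.  0. -0.] shift units after turn [5.991 1.085 1.4  ] t 18.125 f [ 0.545 -0.349 -9.261] gap 0.4032125182361422 54.93287717923522
```

View pics/s3.png

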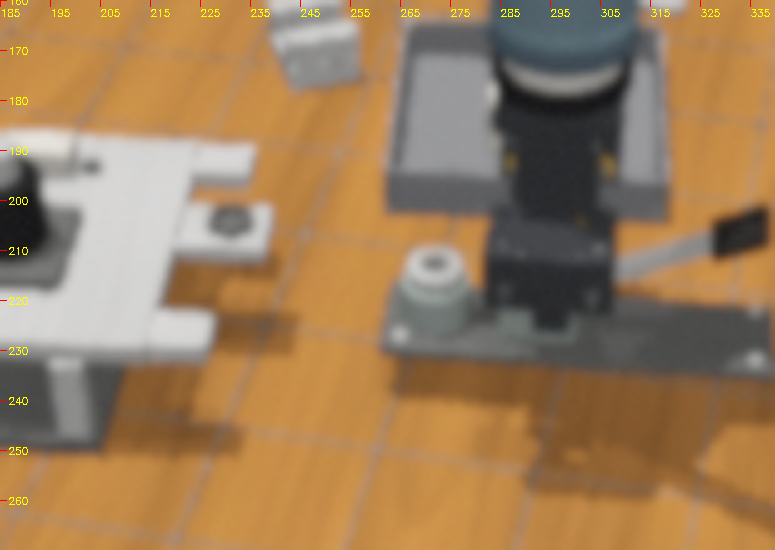

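The jack hangs level in front of the pad, with its saddle at (271.5,212.5) and the ring at (231,204). I work out the offset between them from this one view.

Run:
```python
from h import *
s=load("side",3);a=on(s,(271.4,212.4),.0774);b=on(s,(230.8,203.5),.086);print(a,b);d=b-a
o=bot.observe();p=o["tool_pos"];print("target tcp",p+d, "saddle-tcp",a-p, "ring meas - tri")
u=np.array([np.cos(.115),np.sin(.115)]);v=np.array([u[1],-u[0]]);print("units x,y",d[:2]@u/.02,d[:2]@v/.02)
```

```text
[ 0.54402779 -0.07866335  0.0774    ] [ 0.6644117  -0.08377467  0.086     ]
target tcp [ 0.59620268 -0.08749709  0.06357365] saddle-tcp [0.06820902 0.00372241 0.02242635] ring meas - tri
units x,y 5.950112346226139 0.9445608034417865
```

Call:
{"api": "send_rows", "payload": {"plan": [[[0,0.6,0.3],[0,0,0]],[[0,0.4,0.4],[0,0,0]],[[0,0,0.4],[0,0,0]],[[0.2,0,0.25],[0,0,0]],[[0.5,0,0],[0,0,0]],[[0.7,0,0],[0,0,0]],[[0.7,0,0],[0,0,0]],[[0.7,0,0],[0,0,0]]]}}

```text
time: 19.18
tool_pos: [0.5355, -0.096, 0.0283]
tool_rot: [0.0, 0.998, 0.058, 0.0]
ft_force: [-0.1, 0.2, -9.4]
finger_gap: 0.404
gripper_force: 54.9
```

Call:
{"api": "send_rows", "payload": {"plan": [[[0.7,0,0],[0,0,0]],[[0.7,0,0],[0,0,0]],[[0.7,0,0],[0,0,0]],[[0.6,0,0],[0,0,0]],[[0.3,0,0],[0,0,0]],[[0.15,0,0],[0,0,0]],[[0,0,0],[0,0,0]]]}}

```text
time: 20.05
tool_pos: [0.5964, -0.089, 0.028]
tool_rot: [-0.0, 0.998, 0.057, -0.0]
ft_force: [0.1, -0.2, -9.2]
finger_gap: 0.402
gripper_force: 54.9
```

```bash
python3 go.py .5968 -.089 .0236 .115
python3 - <<'E'
from h import *
s=grab("side",4);t=grab("top",4)
cv2.imwrite("pics/s4.png",np.hstack([crop(s,185,170,110,75,7)]))
E
```

```text
turn units [-0.  0. -0.] shift units after turn [0.021 0.004 0.219] t 20.05 f [ 0.133 -0.231 -9.156] gap 0.4023243906242093 54.93330325931311
```

View pics/s4.png

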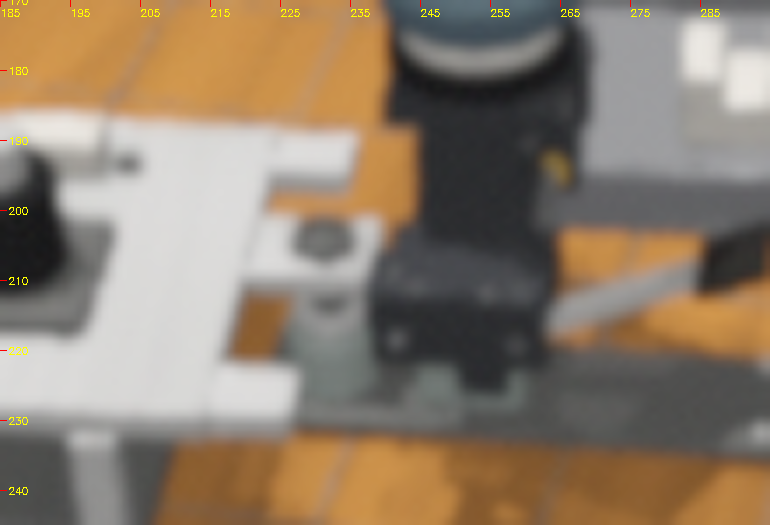

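The saddle stands under the pad: the cylinder's axis is at column ~232, the dome at ~232 and the ring at ~231. I check this against the projected vertical line.

Run:
```python
from h import *
s=load("side",4)
b=on(s,(185+323/7-.4,170+241/7-.4),.086)
for z in(.058,.05,.03):print(z,proj(s,[b[0],b[1],z]), proj(s,[b[0]+.005,b[1],z]),proj(s,[b[0],b[1]+.005,z]))
t=load("top",4);m=cv2.cvtColor(t["image"],6+1);print(on(t,(269.4,160.6),.086))
```

```text
0.058 [231.35332196 211.62634721] [229.69998543 211.40233823] [230.86252622 212.68789815]
0.05 [231.52468942 213.75916715] [229.8776635  213.53463251] [231.03632353 214.82300419]
0.03 [231.94733533 219.01937015] [230.31587726 218.79358561] [231.46494474 220.08863084]
[ 0.65964664 -0.08309647  0.086     ]
```

Aligned within about 1 mm. Set it down, release and withdraw upward.

Call:
{"api": "send_rows", "payload": {"plan": [[[0.02,0,0.1],[0,0,0]],[[0,0,0.08],[0,0,0]],[[0,0,0.05],[0,0,0]],[[0,0,0],[0,0,0]],[[0,0,0],[0,0,0]]]}}

```text
time: 20.78
tool_pos: [0.5969, -0.089, 0.0237]
tool_rot: [0.0, 0.998, 0.057, -0.0]
ft_force: [-3.2, -0.0, -4.1]
finger_gap: 0.405
gripper_force: 54.9
```

Call:
{"api": "send_rows", "payload": {"plan": [[[0,0,0],[0,0,0]],[[0,0,0],[0,0,0]],[[0,0,0],[0,0,0]],[[0,0,-0.3],[0,0,0]],[[0,0,-0.7],[0,0,0]],[[0,0,-1],[0,0,0]],[[0,0,-1],[0,0,0]],[[0,0,-1],[0,0,0]]], "gripper": 0.3}}

```text
time: 21.78
tool_pos: [0.5974, -0.0891, 0.1057]
tool_rot: [0.0, 0.998, 0.057, 0.001]
ft_force: [0.8, -0.3, 1.2]
finger_gap: 0.65
gripper_force: 0.0
```

Call:
{"api": "send_rows", "payload": {"plan": [[[0,0,-1],[0,0,0]],[[0,0,-1],[0,0,0]],[[-0.6,0,0],[0,0,0]],[[-0.9,0,0],[0,0,0]],[[-0.9,0,0],[0,0,0]],[[-0.9,0,0],[0,0,0]],[[-0.9,0,0],[0,0,0]],[[-0.9,0,0],[0,0,0]]], "gripper": -1, "squeeze": 10}}

```text
time: 22.78
tool_pos: [0.4937, -0.1003, 0.1424]
tool_rot: [-0.0, 0.998, 0.057, -0.001]
ft_force: [0.4, 0.6, 0.4]
finger_gap: 0.008
gripper_force: 0.0
```

Run:
```python
from h import *
s=grab("side",5);t=grab("top",5)
a=crop(s,195,170,120,70,6);cv2.imwrite("pics/s5.png",a)
o=bot.observe();print(o["tool_pos"],o["finger_gap"])
```

```text
[ 0.49313481 -0.10024022  0.14236887] 0.00627939329380602
```

View pics/s5.png

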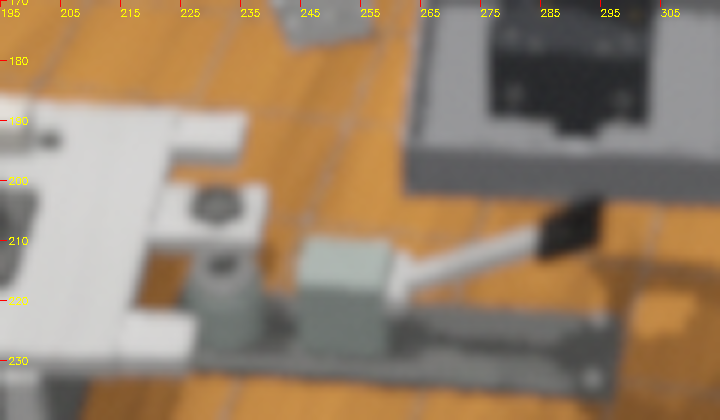

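The jack stands free with its saddle under the pad. The pump block top is at about (252,213.6) and the paddle at (289.6,207.6). I check the lateral offset and get the paddle target.

Run:
```python
from h import *
s=load("side",5);t=load("top",5)
u=np.array([np.cos(.115),np.sin(.115)]);v=np.array([-u[1],u[0]])
f=lambda x,y:(195+x/6-.4,170+y/6-.4)
ring=on(s,f(217,206),.086);pump=on(s,f(344,264),.055);pad=on(s,f(570,228),.086)
p=bot.observe()["tool_pos"]
for n,q in(("pump",pump),("paddle",pad),("tcp by kin",p+[.002,-.001,0])):
    d=(q-ring)[:2];print(n,q,"along",d@u,"lateral",d@v)
print(proj(t,[.5373,-.096,.055]))
```

```text
pump [ 0.60410889 -0.08851374  0.055     ] along -0.06019304824418862 lateral 0.00020398506477489753
paddle [ 0.49586064 -0.10010445  0.086     ] along -0.16905628975858186 lateral 0.0011109560379455666
tcp by kin [ 0.49513481 -0.10124022  0.14236887] along -0.16990765599544472 lateral 6.597538877665607e-05
[275.18331667 203.0444067 ]
```

Lateral error is about 0–1 mm and the along-axis error is about 0. Now push the handle along its arc.

Call:
{"api": "send_rows", "payload": {"plan": [[[0,0,0.8],[0,0,0]],[[0,0,0.8],[0,0,0]],[[0,0,0.5],[0,0,0]],[[0,0,0.3],[0,0,0]],[[-0.05,0,0.2],[0,0,0]],[[-0.05,0,0.2],[0,0,0]],[[-0.05,0,0.2],[0,0,0]],[[-0.05,0,0.2],[0,0,0]]]}}

```text
time: 23.88
tool_pos: [0.4919, -0.1013, 0.0797]
tool_rot: [0.0, 0.998, 0.057, 0.0]
ft_force: [-0.6, 0.7, 2.2]
finger_gap: 0.003
gripper_force: 1.0
```

Call:
{"api": "send_rows", "payload": {"plan": [[[-0.05,0,0.2],[0,0,0]],[[-0.05,0,0.2],[0,0,0]],[[-0.05,0,0.2],[0,0,0]],[[-0.05,0,0.2],[0,0,0]],[[-0.03,0,0.2],[0,0,0]],[[0,0,0.2],[0,0,0]],[[0,0,0.2],[0,0,0]]]}}

```text
time: 24.75
tool_pos: [0.4862, -0.1018, 0.0513]
tool_rot: [0.0, 0.998, 0.058, -0.001]
ft_force: [-5.0, -0.7, 6.8]
finger_gap: 0.005
gripper_force: 3.4
```

Call:
{"api": "send_rows", "payload": {"plan": [[[0,0,0.1],[0,0,0]],[[0,0,0.1],[0,0,0]],[[0,0,0],[0,0,0]]]}}

```text
time: 25.12
tool_pos: [0.4859, -0.1018, 0.0472]
tool_rot: [-0.0, 0.998, 0.058, -0.001]
ft_force: [-5.9, -0.8, 6.5]
finger_gap: 0.004
gripper_force: 3.5
```

Call:
{"api": "send_rows", "payload": {"plan": [[[-0.05,0,0.05],[0,0,0]],[[-0.05,0,0.05],[0,0,0]],[[0,0,0],[0,0,0]]]}}

```text
time: 25.5
tool_pos: [0.4858, -0.1019, 0.0462]
tool_rot: [0.0, 0.998, 0.057, 0.001]
ft_force: [-1.3, 1.4, 9.3]
finger_gap: 0.001
gripper_force: 4.5
```

Call:
{"api": "send_rows", "payload": {"plan": [[[0,0,0.05],[0,0,0]],[[0,0,0.03],[0,0,0]],[[0,0,0],[0,0,0]]]}}

```text
time: 25.88
tool_pos: [0.4859, -0.1019, 0.0456]
tool_rot: [0.0, 0.998, 0.057, 0.001]
ft_force: [-5.8, 3.6, 19.4]
finger_gap: 0.009
gripper_force: 9.9
```

Run:
```python
from h import *
s=grab("side",6)
cv2.imwrite("pics/s6.png",crop(s,150,150,170,95,4))
o=bot.observe();print(o["tool_pos"],o["ft_force"])
```

```text
[ 0.48585106 -0.10192989  0.04559564] [-5.61290975  3.60991238 19.28482362]
```

View pics/s6.png

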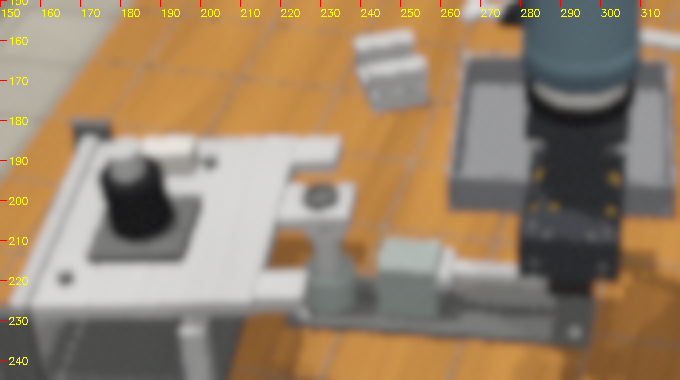

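The plate is raised: the ring is now at row ~199, up from 204. The handle is level at its stop, with 19 N on it, and the jack is still in line. Handing in.

```bash
python3 -c "
from bench import bot;print(bot.job_done())"
```

```text
the job is handed in; nothing more can be done
None
```

The job is handed in: the notched block is in the tray, the jack stands with its saddle under the marked lift pad (within about 1 mm by the side camera), and the gripper is holding the handle down at its stop with the plate raised. The arm never went near the V-block, collar or caliper. No verdict came back.

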